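# Close the dust trap's clean-out hatch and lock its quarter-turn fastener

## Robot

A 7-joint arm with a two-finger parallel gripper is mounted at the origin on a cart in front of the work surface, level with it; the furniture and walls round the work are solid. World frame = base frame: x ahead of the robot, y to its left, z up, the work surface at z = 0. Lengths are in m, angles in rad, forces in N, time in s.
With the tool pointing down it reaches from about 0.425 to 0.875 m from the base axis. Payload 8.4 kg.
Tool frame: the origin (TCP) lies midway between the tips of the shut fingers; the grasp point (between the pads) lies 19 mm behind it; z points along the fingers, y is the line along which they close (so a half turn about z gives the same grasp; the last joint's range is limited). The gripper opens to 85 mm and grips with 20 to 120 N. Pads are 22 mm wide; open, the fingers measure 114 mm over their backs; the gripper's body (76 mm by 85 mm) begins 54 mm behind the grasp point. The pads swing forward as they close: fully open they stand 13 mm farther back than shut.
Start: joints at [1.095, 0.333, 0.04, 1.465, -0.013, 1.343, -0.059], TCP at [0.239, -0.604, 0.207] pointing down, gripper open.
Joint ranges: [-2.58, 2.58], [-0.38, 2.09], [-1.3, 1.39], [0.25, 2.4], [-1.5, 4.64], [0.08, 2.09], [-2.65, 2.65]. Speed limits (rad/s): [2.22, 2.22, 2.79, 2.79, 3.14, 3.14, 3.14].

## Interface

Orientations are given as a rotation vector (axis times angle).
In Python, from workcell import manip gives the robot as it stands.
- The arm moves only by the tool drive_tool, never from a script. Its argument "series" is a list of rows, each an object with "dp": the shift along the world's x, y, z scaled (see below), a list of three; "yaw": the turn about the world's z scaled (see below). A call has exactly 10 rows; each row is the pose to reach, as a shift and turn from the pose commanded when the call began; what a row does not reach only later rows make up. The controller multiplies each number of a shift by 10 cm and each number of a turn by 60 degrees. A row lasts 1/12 s, in which the tool goes at most 41.7 mm and 7.16 degrees, less where a joint would pass 70% of its speed; a pose out of reach is approached as far as the arm can. A call with a number of a shift or a turn outside -1 to 1 is refused whole. A call with a gripper value outside its range is refused whole. "jaw" is the finger opening in mm, from 0 to 85.4, set as the call begins (left out, the last holds). The fingers move at their own pace and stop on an object; "squeeze" is the grip in N (left out, the last holds). Time passes only in rows, so rows that repeat a pose let the fingers close, or fill a call up. It gives the time, the measured TCP pose, the force, the opening and the grip force at its end, in the units of the state.
- manip.observe(): the state, without advancing time (a new reading comes with each control period).
- manip.get_image(name): name is "side" or "top"; returns a dict with "pixels" (400x640x3 uint8, red, green, blue), "K" (3x3 intrinsics, pixels), "R" (3x3) and "t" (3): a world point X has camera coordinates R X + t. Camera axes: x right, y down, z forward; pixel columns grow to the right and rows downward; lengths in m; the calibration is good to about 2 mm. A picture is of the moment at which its call begins. There is no depth.
- manip.sign_off(): hands the job in; it is judged then, once.
Trained networks look in a picture, given as the dict that the camera call returned (one of the last four; its "shot" number tells which), for a name from the list of things; names that differ only in an ending like _2 or _b are one class to them, and where a whole thing is asked for, a point or a joint stands for the part that bears it (a point fixed in the world has none). Each returns a list of dicts, best first, with "p" (0 to 1); they miss things now and then, are a little off and sometimes report something else, mostly with a low value. They report only what shows in the picture. A call takes as long as a camera call. They do not tell look-alikes from the thing itself.
- manip.recognise(thing, picture): "location" ([column, row] as shares, 0 to 1, of the picture: columns of its width, rows of its height, amid what is visible of it).
- manip.spot_point(thing, picture): "location" ([column, row] as shares, 0 to 1, of the picture: columns of its width, rows of its height: a listed point, or the origin of a listed thing).
The state is a dict: "clock": time; "joints": joint angles; "joint_vel": joint speeds; "joint_efforts": joint torques, N m; "position": TCP position; "tool_rot": TCP orientation; "ft_force": force on the tool from outside, world axes, zero at the start; "moment": the same for the moment, N m; "finger_gap": opening from 0.0 (shut) to 1.0 (fully open); "gripper_force": force on a finger pad.
Only numpy, scipy, OpenCV 4.12 (cv2) and the standard library are available. Lean on these libraries where they do the work, as an engineer would, in place of code of your own. Each camera call takes 0.05 s, during which the arm holds its last target. There are 200 camera calls.

## Task

Close the clean-out hatch of the grey dust trap: set the loose aluminium cover into the opening on top of the trap so that it sits flat all round, then press its black wing fastener down and turn it a quarter turn clockwise until it stops and drops into its locked detent, and let go. Handle it gently: do not drop or bang the cover into place, bear down hard on it or force the fastener against its stop, and leave the other things on the bench where they are.

Things in the scene. Friction and masses are not known exactly. Their poses are not given: they have to be found in the camera images.
- trap: the dust trap, fixed to the bench: a grey sheet-steel box 180 (x) x 140 (y) x 85 mm high, with two black hose spigots (40 mm round) standing 34 mm out of its +x and +y faces. Origin at the centre of its underside, z up. In the middle of its flat top is an opening 96 (along x) x 76 mm (along y)
- seat (a point): middle of the trap's opening at the height of the rim (85 mm above the bench); axes as the trap's. The cover is seated when its origin lies 23 mm under this point
- bridge (a point): fixed point of the trap, axes as the trap's, 7 mm under the rim: top of the steel receptacle plate on the bridge across the opening. A slot (19 x 43 mm, nominally along x) lets the pin through; a detent groove (7.2 mm wide, 3 mm deep) crosses it underneath; hard stop just past it. The plate floats: turned up to 0.32 rad either way (not measured), so find the detent by feel
- cover: the loose hatch cover, bare aluminium, 0.28 to 0.44 kg with its fastener: a plate 116 (x) x 96 (y) x 4 mm, its underside 23 mm above the origin. It stands on two flanges along x (92 mm long, 72 mm over the outside, tapered at their lower ends) which enter the opening with 2 mm play on every side. Origin: centre at the flanges' lower edge, z up. The same turned half round
- wing_grip (a point): middle of the fastener's wing: black, 40 mm long (this point's x), 10 mm thick (y), 22 mm high, upright in the middle of the cover, best pinched across its thickness; the cover can be carried by it. It stands on a round hub 39 mm across whose top is 11 mm below this point (fingertips may bear on it). This point is 57 mm above the cover's origin while press is 0
- wing (a joint): how far the wing is turned clockwise from above relative to the cover, rad, -0.7 to 2.4, friction 0.04 N m; at the start -0.35 to 0.35. At 0 the wing, and the cross pin (36 mm long, 5 mm thick) parallel to it under the cover, lie along the cover's x and the pin passes the slot (within 0.07). The detent is 1.57 past the slot: 1.25 to 1.89; play in it 0.06 each way, then the hard stop
- press (a joint): how far wing and pin are pressed down against their spring relative to the cover, m: 0 up, 0.013 end of travel. The spring pushes up with 3 N at 0, 7 N at 0.0085, 9.5 N at 0.013. With the cover seated the pin can be turned only beyond 0.0115 (under the plate); let up in the detent it rests at 0.0085; let up short of the detent it stays at 0.0115
- base_plate_2: bystander: flat white plaster mounting plate, 61x74x16 mm, behind the trap; origin at its underside
- cast_grey: bystander: plaster cast of a jaw, 49x60x36 mm, on the right; origin at its underside
- scrap_tub: bystander: round light metal tub 89 mm across, 39 mm high, on the right behind the cover; origin at its underside
- bench_brush: bystander: wooden bench brush, 145 mm long, 26 mm high, lying at the front edge; origin at its underside
- crucible: bystander: brown clay crucible, 53 mm across, 44 mm high, on the right; origin at its underside
Mind the look-alikes: they are no part of the job. There is more than one size of the cover; the job needs the larger.

How it is judged:
By the outcome, as a careful person would: the job done as asked, in the order asked, and still so for the second after the job is handed in, with the robot touching nothing.
It also fails if it takes over 58 s, if anything falls off the work surface, if the arm or the gripper's body presses on something with over 40 N, if the wrist force passes 120 N, or if a joint passes its speed limit or range.

## Working session

There is one attempt and no reset: what is moved stays moved. The work goes in short steps, Python scripts to look and compute and a tool call to move; the robot and the scene stay as the last step left them, time stands still between calls to the robot, and variables do not carry over. Pictures are saved under pics/ and viewed, at most 11 in all, crops included, and the job is handed in when it is done.

Besides the shell and the picture viewer there is one more tool, called after ">>>" as a command line: name --argument value ..., lists and objects as JSON in quotes. drive_tool: Moves the arm, as the interface text tells. Shifts and turns lie within -1 to 1; 1 stands for 10 cm of shift or 60 degrees of turn. Its arguments: {"type":"object","properties":{"series":{"type":"array","items":{"type":"object","properties":{"dp":{"type":"array","items":{"type":"number"}},"yaw":{"type":"number"}}}},"jaw":{"type":"number"},"squeeze":{"type":"number"}},"required":["series"]}

```bash
mkdir -p pics; ls
cat > h.py <<'E'
from workcell import manip
import numpy as np, cv2
def save(p,n): cv2.imwrite('pics/'+n,cv2.cvtColor(p['pixels'],cv2.COLOR_RGB2BGR))
def proj(p,X):
    c=np.array(p['R'])@np.array(X,float)+np.array(p['t']); u=np.array(p['K'])@c; return u[:2]/u[2]
def ray(p,uv):
    R=np.array(p['R']);t=np.array(p['t']); d=R.T@np.linalg.inv(p['K'])@np.array([uv[0],uv[1],1.]); return -R.T@t,d/np.linalg.norm(d)
def onz(p,uv,z):
    o,d=ray(p,uv); return o+d*(z-o[2])/d[2]
def tri(ps,uvs):
    A=np.zeros((3,3));b=np.zeros(3);O=[ray(p,u) for p,u in zip(ps,uvs)]
    for o,d in O:
        M=np.eye(3)-np.outer(d,d);A+=M;b+=M@o
    X=np.linalg.solve(A,b); return X,[np.linalg.norm((np.eye(3)-np.outer(d,d))@(X-o)) for o,d in O]
def px(l): return np.array(l)*[640,400]
E
python3 - <<'E'
from h import *
print(manip.observe())
a=manip.get_image('top');b=manip.get_image('side')
save(a,'top1.png');save(b,'side1.png')
for n,p in(('top',a),('side',b)):
    print(n,'cam',-np.array(p['R']).T@p['t'],p['K'][0])
    for th in('trap','seat','bridge','cover','wing_grip','base_plate_2','cast_grey','scrap_tub','bench_brush','crucible'):
        try: print(th,[(px(r['location']).round(1).tolist(),round(r['p'],2)) for r in manip.spot_point(th,p)])
        except Exception as e: print(th,e)
E
```

```text
pics
{'clock': 0.0, 'joints': array([ 1.09480311,  0.33394119,  0.03987342,  1.46630645, -0.01337653,
        1.34331308, -0.05850958]), 'joint_vel': array([ 0.00061268, -0.00180886, -0.0002071 ,  0.00077428, -0.0003557 ,
       -0.00021207, -0.00068161]), 'joint_efforts': array([ 5.98811457e-04, -6.58549976e+01,  1.36598088e+00, -4.05559409e+01,
        1.69208989e-02,  1.25733481e-02, -5.10856083e-06]), 'position': array([ 0.23893167, -0.60393502,  0.20638453]), 'tool_rot': array([-3.08439920e+00, -5.88029809e-01,  7.13092902e-04]), 'ft_force': array([-0.28578352,  0.48427423,  0.82415268]), 'moment': array([ 0.00268204, -0.03502574, -0.03076919]), 'gripper_force': 0.0, 'finger_gap': 1.0019472448873463}
top cam [ 0.3556226  -0.2682713   1.10195622] [466.92147915   0.         315.38867702]
trap [([233.1, 191.1], 0.95)]
seat [([225.6, 184.1], 0.89), ([357.3, 253.0], 0.24)]
bridge [([222.8, 184.7], 0.66)]
cover [([355.3, 251.6], 0.95), ([307.0, 183.2], 0.66)]
wing_grip [([359.2, 253.1], 0.51), ([307.8, 178.1], 0.5)]
base_plate_2 [([284.9, 128.6], 0.79)]
cast_grey [([404.4, 181.4], 0.61)]
scrap_tub [([360.5, 155.4], 0.61)]
bench_brush [([271.1, 284.4], 0.85)]
crucible [([429.2, 230.8], 0.64)]
side cam [0.17684083 0.50877712 0.39437736] [473.7576856    0.         314.05731411]
trap [([254.2, 286.9], 0.95)]
seat [([252.1, 241.0], 0.94)]
bridge [([250.6, 244.8], 0.98)]
cover [([385.7, 234.7], 0.85), ([286.1, 243.3], 0.77)]
wing_grip [([388.1, 209.2], 0.77), ([283.2, 221.5], 0.58)]
base_plate_2 []
cast_grey [([324.0, 202.5], 0.67), ([284.0, 209.3], 0.36)]
scrap_tub [([283.5, 211.1], 0.65)]
bench_brush [([393.1, 285.7], 0.71)]
crucible [([380.0, 196.0], 0.94), ([381.2, 232.1], 0.72)]
```

Run:
```python
import cv2
a=cv2.imread('pics/top1.png')[90:320,150:460]; cv2.imwrite('pics/top1c.png',cv2.resize(a,None,fx=2.5,fy=2.5,interpolation=cv2.INTER_CUBIC))
```

```text
(no output)
```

View pics/top1c.png

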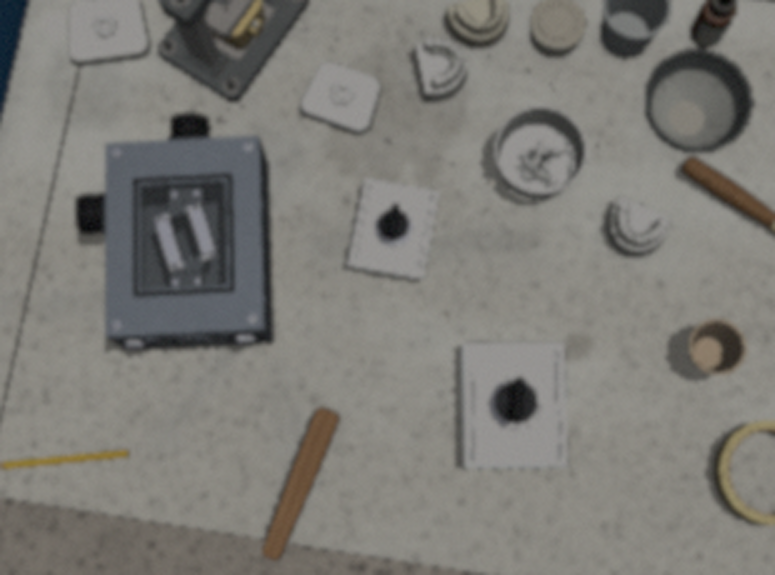

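View pics/side1.png

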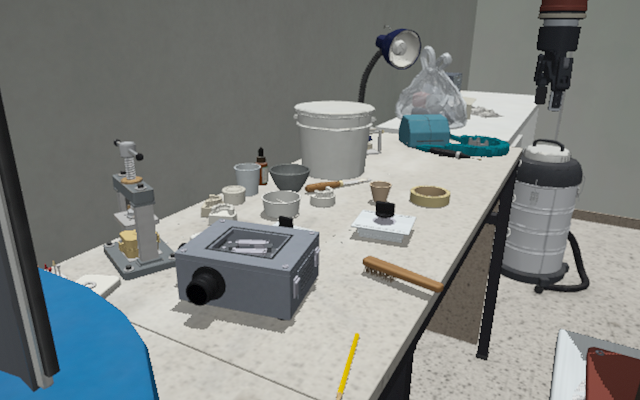

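Top view: the large cover is at about (355,252), with its wing pointing roughly up the image. The trap is at about (226,184), and its receptacle bars lean toward upper left. The small look-alike is at (307,180). The side view shows the large cover at about (386,225).

Run:
```python
from h import *
a=manip.get_image('top');b=manip.get_image('side')
U={}
for n,p in(('top',a),('side',b)):
    for th in('seat','cover','wing_grip','bridge','crucible','bench_brush'):
        r=manip.spot_point(th,p); U[n,th]=[px(q['location']) for q in r]
for th in('seat','cover','wing_grip','bridge','bench_brush'):
    print(th,*[x.round(4) if hasattr(x,'round') else np.round(x,4) for x in tri((a,b),(U['top',th][0],U['side',th][0]))],U['top',th][0],U['side',th][0])
# corners by eye from crop
f=lambda u,v:(150+u/2.5,90+v/2.5)
cov=[onz(a,f(*q),.027) for q in((460,344),(565,344),(566,467),(462,468))]
op=[onz(a,f(*q),.085) for q in((135,177),(231,177),(233,293),(136,295))]
tr=[onz(a,f(*q),.085) for q in((107,143),(260,138),(272,330),(107,332))]
for n,c in(('cov',cov),('op',op),('trap',tr)):
    c=np.array(c)[:,:2]; e=[c[0]-c[3],c[1]-c[2]]; g=[c[0]-c[1],c[3]-c[2]]
    print(n,c.mean(0).round(4),'len',[np.linalg.norm(x).round(4) for x in e+g],'yaw',[round(np.arctan2(x[1],x[0]),3) for x in e],[round(np.arctan2(-x[0],x[1]),3) for x in g])
I=a['pixels'][:,:,::-1]
big=lambda I,x,y,w,h,s:cv2.resize(I[y:y+h,x:x+w],None,fx=s,fy=s,interpolation=cv2.INTER_CUBIC)
J=b['pixels'][:,:,::-1]
c=np.vstack([np.hstack([big(I,325,220,60,64,6),big(I,190,142,66,64,6)]),np.hstack([big(J,346,192,78,54,4.6)[:,:360],np.zeros((248,36,3),np.uint8)[:, :0],big(J,200,220,86,54,4.6)[:248,:396]])[:, :756] if 0 else np.hstack([big(I,325,220,60,64,6),big(I,190,142,66,64,6)])[:0]])
cv2.imwrite('pics/c2.png',c)
d=big(J,346,192,78,54,8);cv2.imwrite('pics/c3.png',d)
```

```text
seat [ 0.5793 -0.0253  0.09  ] [0.0015 0.0015] [222.72 185.4 ] [251.072 239.   ]
cover [ 0.5292 -0.2289  0.065 ] [0.0842 0.0842] [306.176 184.88 ] [382.912 232.92 ]
wing_grip [ 0.4844 -0.3464  0.0549] [0.0002 0.0002] [357.824 250.2  ] [385.088 207.52 ]
bridge [ 0.5863 -0.0245  0.0793] [0.0048 0.0048] [222.912 180.92 ] [251.328 245.68 ]
bench_brush [ 0.3874 -0.1621  0.    ] [0.0008 0.0008] [271.808 282.2  ] [397.504 283.32 ]
cov [ 0.4829 -0.3433] len [np.float64(0.1144), np.float64(0.1135), np.float64(0.0978), np.float64(0.0949)] yaw [np.float64(0.161), np.float64(0.135)] [np.float64(0.153), np.float64(0.162)]
op [ 0.5826 -0.026 ] len [np.float64(0.1094), np.float64(0.1076), np.float64(0.0871), np.float64(0.0861)] yaw [np.float64(0.209), np.float64(0.201)] [np.float64(0.153), np.float64(0.174)]
trap [ 0.5836 -0.0283] len [np.float64(0.1752), np.float64(0.1786), np.float64(0.1396), np.float64(0.1456)] yaw [np.float64(0.206), np.float64(0.239)] [np.float64(0.188), np.float64(0.165)]
```

View pics/c2.png

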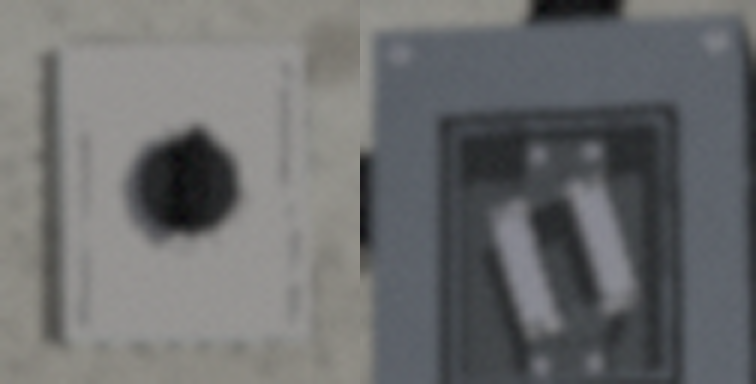

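Crop: the wing tip points slightly right of straight up (about (358,242) in the full image), and the receptacle bars lean anticlockwise of the trap's x.

View pics/c3.png

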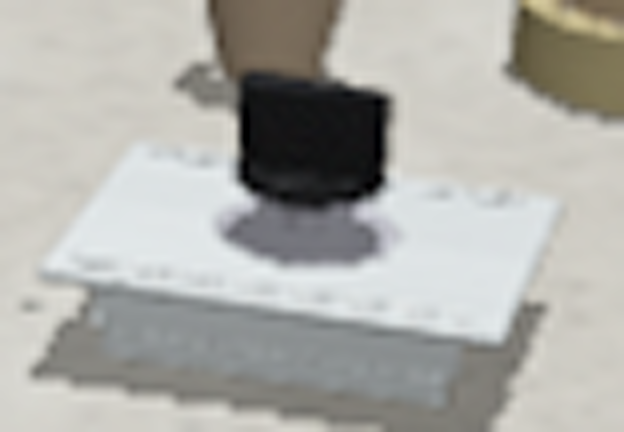

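Run:
```python
from h import *
a=manip.get_image('top')
f=lambda u,v:(150+u/2.5,90+v/2.5); g=lambda u,v:(190+(u-360)/6,142+v/6); k=lambda u,v:(325+u/6,220+v/6)
Y=lambda p,q,z,F:(lambda d:(round(np.arctan2(d[1],d[0]),3),np.linalg.norm(d[:2]).round(4)))(onz(a,F(*p),z)-onz(a,F(*q),z))
print('bolts x',Y((117,153),(116,325),.085,f),Y((247,147),(252,320),.085,f),'y',Y((117,153),(247,147),.085,f),Y((116,325),(252,320),.085,f))
print('bolt c',np.mean([onz(a,f(*q),.085) for q in((117,153),(247,147),(116,325),(252,320))],0))
print('bars',Y((508,205),(545,330),.08,g),Y((588,182),(620,308),.08,g))
print('rivets',Y((538,155),(540,365),.078,g),Y((592,152),(595,362),.078,g))
print('wing',Y((200,130),(182,232),.06,k), 'cover left edge',Y((62,52),(65,342),.027,k),'right',Y((298,48),(302,345),.027,k),'top',Y((62,50),(300,45),.027,k),'c',np.mean([onz(a,k(*q),.027) for q in((62,50),(299,46),(302,346),(65,342))],0))
I=a['pixels'].astype(int); m=(I.sum(2)<150)[225:275,335:380]
v,u=np.nonzero(m);print(len(v),u.mean()+335,v.mean()+225)
```

```text
bolts x (np.float64(0.198), np.float64(0.1593)) (np.float64(0.209), np.float64(0.1606)) y (np.float64(1.772), np.float64(0.1184)) (np.float64(1.761), np.float64(0.1201))
bolt c [ 0.5824394  -0.02538889  0.085     ]
bars (np.float64(0.471), np.float64(0.0509)) (np.float64(0.428), np.float64(0.0508))
rivets (np.float64(0.203), np.float64(0.0816)) (np.float64(0.204), np.float64(0.0817))
wing (np.float64(-0.039), np.float64(0.0388)) cover left edge (np.float64(0.154), np.float64(0.1114)) right (np.float64(0.141), np.float64(0.1141)) top (np.float64(1.745), np.float64(0.0924)) c [ 0.48207432 -0.34347496  0.027     ]
174 355.68390804597703 250.33908045977012
```

Run:
```python
from h import *
b=manip.get_image('side'); k=lambda u,v:(346+u/8,192+v/8)
for w in (-.15,-.1,-.05,0,.05,.1,.155):
  c=np.array([.483,-.3445]); x=np.array([np.cos(w),np.sin(w)]);y=np.array([-x[1],x[0]])
  print(w,[((proj(b,[*(c+sx*.02*x+sy*.005*y),z])-[346,192])*8).round().tolist() for z in(.068,) for sx,sy in((1,1),(-1,1),(-1,-1),(1,-1))])
# plate corners in side
x=np.array([np.cos(.155),np.sin(.155)]);y=np.array([-x[1],x[0]])
print([((proj(b,[*(c+sx*.058*x+sy*.048*y),.027])-[346,192])*8).round().tolist() for sx,sy in((1,1),(-1,1),(-1,-1),(1,-1))])
```

```text
-0.15 [[238.0, 67.0], [378.0, 101.0], [398.0, 91.0], [258.0, 56.0]]
-0.1 [[237.0, 68.0], [381.0, 101.0], [399.0, 89.0], [256.0, 57.0]]
-0.05 [[236.0, 69.0], [384.0, 100.0], [399.0, 88.0], [253.0, 58.0]]
0 [[236.0, 71.0], [386.0, 99.0], [400.0, 87.0], [250.0, 59.0]]
0.05 [[235.0, 72.0], [388.0, 98.0], [400.0, 85.0], [248.0, 60.0]]
0.1 [[235.0, 73.0], [391.0, 96.0], [400.0, 84.0], [246.0, 61.0]]
0.155 [[235.0, 75.0], [393.0, 95.0], [400.0, 82.0], [244.0, 62.0]]
[[37.0, 266.0], [505.0, 335.0], [566.0, 195.0], [135.0, 137.0]]
```

>>> drive_tool --series '[{"dp": [0.1, 0.1, 0], "yaw": 0.1}, {"dp": [0.2, 0.2, 0], "yaw": 0.2}, {"dp": [0.3, 0.3, 0], "yaw": 0.3}, {"dp": [0.4, 0.4, 0], "yaw": 0.4}, {"dp": [0.5, 0.5, 0], "yaw": 0.5}, {"dp": [0.6, 0.6, 0], "yaw": 0.6}, {"dp": [0.7, 0.7, 0], "yaw": 0.7}, {"dp": [0.8, 0.8, 0], "yaw": 0.8}, {"dp": [0.9, 0.9, 0], "yaw": 0.9}, {"dp": [1, 1, 0], "yaw": 1}]' --jaw 50 --squeeze 40

```text
clock: 2.73
position: [0.3396, -0.5039, 0.2074]
tool_rot: [2.373, 2.059, -0.0]
ft_force: [-0.0, -0.6, -0.2]
finger_gap: 0.588
gripper_force: 0.0
```

>>> drive_tool --series '[{"dp": [0.08, 0.08, 0], "yaw": 0.08}, {"dp": [0.16, 0.16, 0], "yaw": 0.16}, {"dp": [0.24, 0.24, 0], "yaw": 0.24}, {"dp": [0.32, 0.32, 0], "yaw": 0.32}, {"dp": [0.4, 0.4, 0], "yaw": 0.4}, {"dp": [0.48, 0.5, 0], "yaw": 0.48}, {"dp": [0.56, 0.6, 0], "yaw": 0.56}, {"dp": [0.64, 0.7, 0], "yaw": 0.64}, {"dp": [0.7, 0.78, 0], "yaw": 0.72}, {"dp": [0.75, 0.83, 0], "yaw": 0.8}]'

```text
clock: 3.57
position: [0.415, -0.4203, 0.2075]
tool_rot: [1.33, 2.846, 0.0]
ft_force: [-0.2, -0.5, 0.8]
finger_gap: 0.587
gripper_force: 0.0
```

>>> drive_tool --series '[{"dp": [0.07, 0.08, -0.08], "yaw": 0.08}, {"dp": [0.14, 0.16, -0.16], "yaw": 0.16}, {"dp": [0.21, 0.24, -0.24], "yaw": 0.24}, {"dp": [0.28, 0.32, -0.32], "yaw": 0.32}, {"dp": [0.35, 0.4, -0.4], "yaw": 0.4}, {"dp": [0.42, 0.48, -0.48], "yaw": 0.48}, {"dp": [0.5, 0.56, -0.56], "yaw": 0.56}, {"dp": [0.57, 0.64, -0.64], "yaw": 0.64}, {"dp": [0.63, 0.7, -0.7], "yaw": 0.72}, {"dp": [0.68, 0.76, -0.75], "yaw": 0.8}]'

```text
clock: 4.4
position: [0.4825, -0.3448, 0.1318]
tool_rot: [-0.059, -3.141, -0.0]
ft_force: [-0.5, 0.4, -0.2]
finger_gap: 0.584
gripper_force: 0.0
```

```bash
cat >> h.py <<'E'
from scipy.spatial.transform import Rotation as Ro
def st():
    s=manip.observe(); x=Ro.from_rotvec(s['tool_rot']).as_matrix()
    print('t',round(s['clock'],2),'pos',s['position'].round(4),'yaw',round(np.arctan2(x[1,0],x[0,0]),4),'F',s['ft_force'].round(2),'M',s['moment'].round(3),'gap',round(s['finger_gap']*85.4,1),'gf',round(s['gripper_force'],1),'q',s['joints'].round(2)); return s
E
python3 -c "
from h import *
st();b=manip.get_image('side');save(b,'s2.png')
J=b['pixels'][:,:,::-1][150:260,330:450];cv2.imwrite('pics/s2c.png',cv2.resize(J,None,fx=5,fy=5,interpolation=cv2.INTER_CUBIC))"
```

```text
t 4.4 pos [ 0.4825 -0.3448  0.1318] yaw 3.104 F [-0.47  0.41 -0.25] M [-0.027  0.019 -0.005] gap 49.9 gf 0.0 q [ 0.95  0.31 -0.48  1.68  0.15  1.19  1.96]
```

View pics/s2c.png

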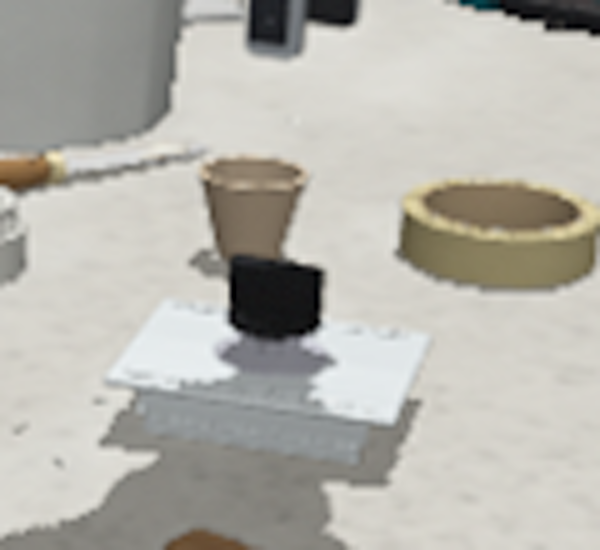

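The fingers (crop (275,30)) hang straight above the wing (crop (276,295)), so I'll descend and grip.

>>> drive_tool --series '[{"dp": [0, 0, -0.1]}, {"dp": [0, 0, -0.2]}, {"dp": [0, 0, -0.3]}, {"dp": [0, 0, -0.4]}, {"dp": [0, 0, -0.5]}, {"dp": [0, 0, -0.6]}, {"dp": [0, 0, -0.67]}, {"dp": [0, 0, -0.74]}, {"dp": [0, 0, -0.79]}, {"dp": [0, 0, -0.82]}]'

```text
validation failed for argument at $.se...
```

>>> drive_tool --series '[{"dp": [0, 0, 0]}, {"dp": [0, 0, 0]}, {"dp": [0, 0, 0]}, {"dp": [0, 0, 0]}, {"dp": [0, 0, 0]}, {"dp": [0, 0, 0]}, {"dp": [0, 0, 0]}, {"dp": [0, 0, 0]}, {"dp": [0, 0, 0]}, {"dp": [0, 0, 0]}]' --jaw 0 --squeeze 40

```text
validation failed for argument at $.se...
```

```bash
python3 -c "
from h import *
st()"
```

```text
t 4.45 pos [ 0.4832 -0.343   0.1309] yaw 3.1118 F [ 0.71  2.39 -1.63] M [ 0.114 -0.031  0.028] gap 50.4 gf 0.0 q [ 0.95  0.31 -0.49  1.68  0.15  1.19  1.96]
```

>>> drive_tool --series '[{"dp": [0, 0, -0.1], "yaw": 0}, {"dp": [0, 0, -0.2], "yaw": 0}, {"dp": [0, 0, -0.3], "yaw": 0}, {"dp": [0, 0, -0.4], "yaw": 0}, {"dp": [0, 0, -0.5], "yaw": 0}, {"dp": [0, 0, -0.6], "yaw": 0}, {"dp": [0, 0, -0.67], "yaw": 0}, {"dp": [0, 0, -0.74], "yaw": 0}, {"dp": [0, 0, -0.79], "yaw": 0}, {"dp": [0, 0, -0.82], "yaw": 0}]'

```text
clock: 5.28
position: [0.482, -0.3453, 0.0496]
tool_rot: [-0.066, -3.14, -0.0]
ft_force: [-0.8, 0.4, 0.5]
finger_gap: 0.588
gripper_force: 0.0
```

>>> drive_tool --series '[{"dp": [0, 0, 0], "yaw": 0}, {"dp": [0, 0, 0], "yaw": 0}, {"dp": [0, 0, 0], "yaw": 0}, {"dp": [0, 0, 0], "yaw": 0}, {"dp": [0, 0, 0], "yaw": 0}, {"dp": [0, 0, 0], "yaw": 0}, {"dp": [0, 0, 0], "yaw": 0}, {"dp": [0, 0, 0], "yaw": 0}, {"dp": [0, 0, 0], "yaw": 0}, {"dp": [0, 0, 0], "yaw": 0}]' --jaw 0 --squeeze 40

```text
clock: 6.12
position: [0.4822, -0.3454, 0.0503]
tool_rot: [0.066, 3.141, -0.0]
ft_force: [0.4, 0.0, 0.3]
finger_gap: 0.001
gripper_force: 0.0
```

```bash
python3 -c "
from h import *
st()"
```

```text
t 6.12 pos [ 0.4822 -0.3454  0.0503] yaw 3.0995 F [0.41 0.04 0.28] M [ 0.022  0.042 -0.023] gap 0.1 gf 0.0 q [ 0.93  0.39 -0.47  1.76  0.2   1.04  1.92]
```

```bash
python3 -c "
from h import *
b=manip.get_image('side');a=manip.get_image('top')
J=b['pixels'][:,:,::-1][170:260,330:450];I=a['pixels'][:,:,::-1][205:295,300:420]
cv2.imwrite('pics/s3c.png',np.vstack([cv2.resize(x,None,fx=3.3,fy=3.3,interpolation=cv2.INTER_CUBIC) for x in (J,I)]))
print(proj(a,[.482,-.345,.05]),proj(b,[.482,-.345,.05]))"
```

```text
[356.86614452 251.46373411] [385.69863857 210.18770855]
```

View pics/s3c.png

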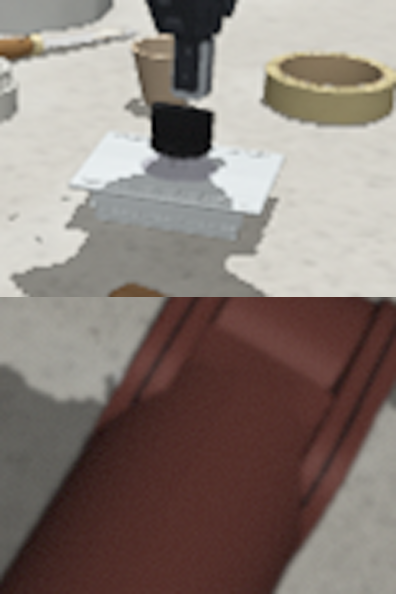

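```bash
python3 -c "
from h import *
b=manip.get_image('side')
print('open tips',[proj(b,[.4825,y,z]).round(1) for z in (.132,.138,.145) for y in(-.32,-.37)])
print('now',[(z,y,proj(b,[.482,y,z]).round(1)) for z in (.05,.06,.068,.075) for y in(-.345,-.37)])
st()
J=b['pixels'][:,:,::-1][185:225,365:410];cv2.imwrite('pics/s4c.png',cv2.resize(J,None,fx=12,fy=12,interpolation=cv2.INTER_NEAREST))"
```

```text
open tips [array([383.3, 174.4]), array([392.4, 168.2]), array([383.5, 171.4]), array([392.6, 165.3]), array([383.7, 167.9]), array([392.8, 161.9])]
now [(0.05, -0.345, array([385.7, 210.2])), (0.05, -0.37, array([390.1, 206.4])), (0.06, -0.345, array([386. , 205.6])), (0.06, -0.37, array([390.4, 201.9])), (0.068, -0.345, array([386.2, 201.8])), (0.068, -0.37, array([390.6, 198.2])), (0.075, -0.345, array([386.4, 198.6])), (0.075, -0.37, array([390.8, 195. ]))]
t 6.27 pos [ 0.4821 -0.3454  0.0503] yaw 3.0995 F [-0.35 -0.05 -0.57] M [ 0.008  0.015 -0.02 ] gap 0.2 gf 0.0 q [ 0.93  0.39 -0.47  1.76  0.2   1.04  1.92]
```

View pics/s4c.png

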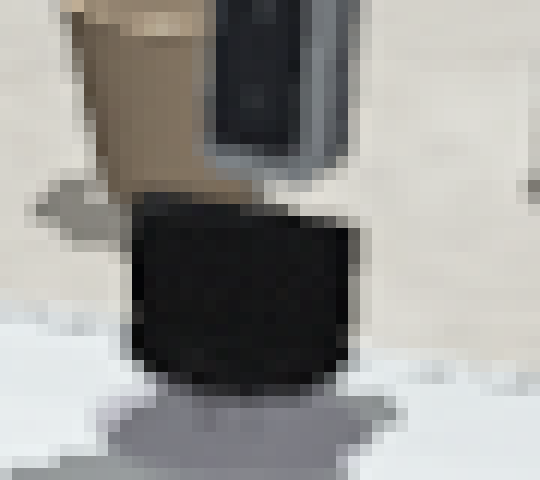

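The closed fingertips are visible above the wing at about (388,199). They are roughly 20 mm higher than the reported TCP implies, with good lateral alignment, so I'll open, go lower and feel for the wing.

>>> drive_tool --series '[{"dp": [0, 0, 0], "yaw": 0}, {"dp": [0, 0, 0], "yaw": 0}, {"dp": [0, 0, 0], "yaw": 0}, {"dp": [0, 0, 0], "yaw": 0}, {"dp": [0, 0, -0.03], "yaw": 0}, {"dp": [0, 0, -0.06], "yaw": 0}, {"dp": [0, 0, -0.09], "yaw": 0}, {"dp": [0, 0, -0.12], "yaw": 0}, {"dp": [0, 0, -0.14], "yaw": 0}, {"dp": [0, 0, -0.15], "yaw": 0}]' --jaw 36

```text
clock: 7.1
position: [0.4819, -0.3452, 0.0348]
tool_rot: [-0.066, -3.14, -0.001]
ft_force: [0.4, -0.3, -0.3]
finger_gap: 0.422
gripper_force: 0.0
```

>>> drive_tool --series '[{"dp": [0, 0, 0], "yaw": 0}, {"dp": [0, 0, 0], "yaw": 0}, {"dp": [0, 0, 0], "yaw": 0}, {"dp": [0, 0, 0], "yaw": 0}, {"dp": [0, 0, 0], "yaw": 0}, {"dp": [0, 0, 0], "yaw": 0}, {"dp": [0, 0, 0], "yaw": 0}, {"dp": [0, 0, 0], "yaw": 0}, {"dp": [0, 0, 0], "yaw": 0}, {"dp": [0, 0, 0], "yaw": 0}]' --jaw 0 --squeeze 25

```text
clock: 7.93
position: [0.4823, -0.3452, 0.0354]
tool_rot: [0.066, 3.141, 0.0]
ft_force: [0.4, 2.0, 1.5]
finger_gap: 0.103
gripper_force: 27.9
```

```bash
python3 -c "
from h import *
st()"
```

```text
t 7.93 pos [ 0.4823 -0.3452  0.0354] yaw 3.0997 F [0.44 2.   1.45] M [ 0.483 -0.274  0.041] gap 8.8 gf 27.9 q [ 0.93  0.41 -0.46  1.77  0.21  1.01  1.91]
```

>>> drive_tool --series '[{"dp": [0, 0, 0], "yaw": 0}, {"dp": [0, 0, 0], "yaw": 0}, {"dp": [0, 0, 0], "yaw": 0}, {"dp": [0, 0, 0], "yaw": 0}, {"dp": [0, 0, -0.01], "yaw": 0}, {"dp": [0, 0, -0.03], "yaw": 0}, {"dp": [0, 0, -0.05], "yaw": 0}, {"dp": [0, 0, -0.06], "yaw": 0}, {"dp": [0, 0, -0.07], "yaw": 0}, {"dp": [0, 0, -0.07], "yaw": 0}]' --jaw 22

```text
clock: 8.77
position: [0.482, -0.3453, 0.028]
tool_rot: [-0.066, -3.141, -0.0]
ft_force: [-0.4, 0.5, -0.0]
finger_gap: 0.258
gripper_force: 0.0
```

```bash
python3 -c "
from h import *
st()"
```

```text
t 8.77 pos [ 0.482  -0.3453  0.028 ] yaw 3.0995 F [-0.38  0.54 -0.03] M [-0.019  0.008  0.021] gap 22.0 gf 0.0 q [ 0.93  0.42 -0.46  1.78  0.22  1.    1.91]
```

>>> drive_tool --series '[{"dp": [0, 0, 0], "yaw": 0}, {"dp": [0, 0, 0], "yaw": 0}, {"dp": [0, 0, 0], "yaw": 0}, {"dp": [0, 0, 0], "yaw": 0}, {"dp": [0, 0, 0], "yaw": 0}, {"dp": [0, 0, 0], "yaw": 0}, {"dp": [0, 0, 0], "yaw": 0}, {"dp": [0, 0, 0], "yaw": 0}, {"dp": [0, 0, 0], "yaw": 0}, {"dp": [0, 0, 0], "yaw": 0}]' --jaw 0 --squeeze 45

```text
clock: 9.6
position: [0.4822, -0.3452, 0.0283]
tool_rot: [-0.066, -3.141, -0.0]
ft_force: [-1.5, 2.6, 2.0]
finger_gap: 0.098
gripper_force: 47.2
```

```bash
python3 -c "
from h import *
st()"
```

```text
t 9.6 pos [ 0.4822 -0.3452  0.0283] yaw 3.0996 F [-1.46  2.58  1.96] M [0.571 0.208 0.046] gap 8.4 gf 47.2 q [ 0.93  0.42 -0.46  1.78  0.22  1.    1.91]
```

>>> drive_tool --series '[{"dp": [0, 0, 0.03], "yaw": 0}, {"dp": [0, 0, 0.08], "yaw": 0}, {"dp": [0, 0, 0.15], "yaw": 0}, {"dp": [0, 0, 0.25], "yaw": 0}, {"dp": [0, 0, 0.37], "yaw": 0}, {"dp": [0, 0, 0.5], "yaw": 0}, {"dp": [0, 0, 0.63], "yaw": 0}, {"dp": [0, 0, 0.76], "yaw": 0}, {"dp": [0, 0, 0.88], "yaw": 0}, {"dp": [0, 0, 1], "yaw": 0}]'

```text
clock: 10.43
position: [0.4822, -0.3455, 0.1299]
tool_rot: [0.066, 3.14, -0.001]
ft_force: [0.2, -0.8, -3.2]
finger_gap: 0.104
gripper_force: 46.4
```

>>> drive_tool --series '[{"dp": [0.03, 0.1, 0.03], "yaw": 0}, {"dp": [0.06, 0.2, 0.06], "yaw": 0}, {"dp": [0.1, 0.3, 0.1], "yaw": 0}, {"dp": [0.13, 0.4, 0.13], "yaw": 0}, {"dp": [0.16, 0.5, 0.16], "yaw": 0}, {"dp": [0.2, 0.6, 0.2], "yaw": 0}, {"dp": [0.23, 0.7, 0.22], "yaw": 0}, {"dp": [0.26, 0.8, 0.24], "yaw": 0}, {"dp": [0.3, 0.9, 0.25], "yaw": 0}, {"dp": [0.32, 1, 0.25], "yaw": 0}]'

```text
clock: 11.27
position: [0.5148, -0.2443, 0.1535]
tool_rot: [0.066, 3.14, -0.0]
ft_force: [0.2, 0.1, -3.6]
finger_gap: 0.101
gripper_force: 46.4
```

>>> drive_tool --series '[{"dp": [0.03, 0.1, 0], "yaw": 0}, {"dp": [0.06, 0.2, 0], "yaw": 0}, {"dp": [0.1, 0.3, 0], "yaw": 0}, {"dp": [0.13, 0.4, 0], "yaw": 0}, {"dp": [0.16, 0.5, 0], "yaw": 0}, {"dp": [0.2, 0.6, 0], "yaw": 0}, {"dp": [0.23, 0.7, 0], "yaw": 0}, {"dp": [0.26, 0.8, 0], "yaw": 0}, {"dp": [0.3, 0.9, 0], "yaw": 0}, {"dp": [0.32, 1, 0], "yaw": 0}]'

```text
clock: 12.1
position: [0.5466, -0.1443, 0.1533]
tool_rot: [0.066, 3.141, 0.0]
ft_force: [-0.5, 0.4, -3.0]
finger_gap: 0.102
gripper_force: 46.4
```

```bash
python3 -c "
from h import *
st();b=manip.get_image('side');a=manip.get_image('top')
J=b['pixels'][:,:,::-1][110:330,170:430];I=a['pixels'][:,:,::-1][130:290,180:370]
cv2.imwrite('pics/s5.png',np.hstack([cv2.resize(J,None,fx=1.8,fy=1.8,interpolation=cv2.INTER_CUBIC),cv2.resize(I,(332,396),fx=0,fy=0)[:396]]))"
```

```text
t 12.1 pos [ 0.5466 -0.1443  0.1533] yaw 3.0996 F [-0.46  0.43 -3.02] M [ 0.003 -0.008 -0.014] gap 8.7 gf 46.4 q [ 0.7   0.25 -0.61  1.72  0.15  1.22  1.59]
```

View pics/s5.png

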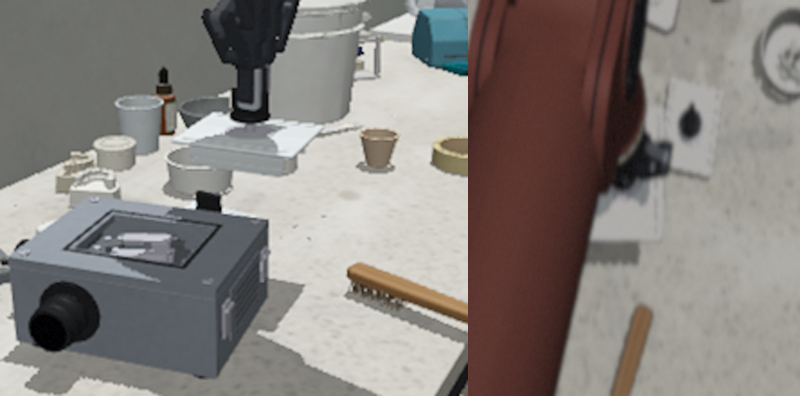

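The cover hangs level from the wing; in the side view its corners are near (172,152), (200,112), (328,126) and (296,160) in the crop. I'll zoom in for corner precision.

```bash
python3 -c "
from h import *
b=manip.get_image('side')
J=b['pixels'][:,:,::-1][165:210,262:356];cv2.imwrite('pics/s6.png',cv2.resize(J,None,fx=8,fy=8,interpolation=cv2.INTER_CUBIC))"
```

```text
(no output)
```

View pics/s6.png

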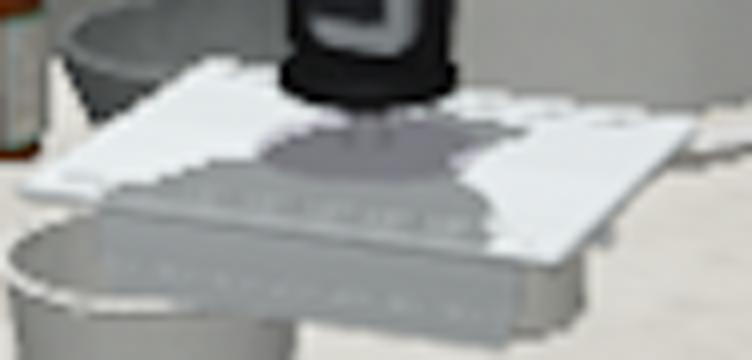

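```bash
cat > fit.py <<'E'
from h import *
from scipy.optimize import least_squares
def P(x,y,z,w,M):
    M=np.array(M,float);c,s=np.cos(w),np.sin(w)
    return np.c_[x+c*M[:,0]-s*M[:,1],y+s*M[:,0]+c*M[:,1],z+M[:,2]]
def fit(p,M,uv,x0,fz=None):
    f=lambda q:(np.array([proj(p,X) for X in P(q[0],q[1],fz if fz is not None else q[2],q[3],M)])-uv).ravel()
    r=least_squares(f,x0,x_scale=[.01,.01,.01,.1]);return r.x.round(4),np.abs(r.fun).round(2)
E
python3 - <<'E'
from fit import *
b=manip.get_image('side')
k=lambda q:((q[0]+.5)/8-.5+262,(q[1]+.5)/8-.5+165)
uv=np.array([k(q) for q in((22,190),(205,60),(697,122),(555,258),(105,275),(507,345))])
M=[(.058,.048,.027),(.058,-.048,.027),(-.058,-.048,.027),(-.058,.048,.027),(.046,.036,0),(-.046,.036,0)]
print('cover',fit(b,M,uv,[.546,-.144,.12,.15]))
print('cover top4',fit(b,M[:4],uv[:4],[.546,-.144,.12,.15]))
s=cv2.imread('pics/side1.png',0);t=cv2.imread('pics/top1.png',0)
crit=(3,50,.01)
def sub(g,pts): return cv2.cornerSubPix(g,np.array(pts,np.float32).reshape(-1,1,2),(3,3),(-1,-1),crit).reshape(-1,2)
e=[(170+u/1.8,110+v/1.8) for u,v in((66,247),(107,211),(221,226),(188,267))]
es=sub(s,e); print(np.round(e,1).tolist(),es.round(1).tolist())
Mo=[(.054,.0435,0),(.054,-.0435,0),(-.054,-.0435,0),(-.054,.0435,0)]
for u in (np.array(e),es): print('open side',fit(b,Mo,u,[.58,-.026,.085,.2],.085),fit(b,Mo,u,[.58,-.026,.085,.2]))
a=manip.get_image('top')
g=lambda u,v:(190+(u-360)/6,142+v/6)
t0=[(150+u/2.5,90+v/2.5) for u,v in((135,177),(231,177),(233,293),(136,295))]; ts=sub(t,t0); print(np.round(t0,1).tolist(),ts.round(1).tolist())
for u in (np.array(t0),ts): print('open top',fit(a,Mo,u,[.58,-.026,.085,.2],.085))
E
```

```text
cover (array([ 0.5606, -0.1632,  0.1182,  0.1433]), array([0.21, 1.13, 0.64, 0.04, 0.59, 0.64, 0.56, 0.9 , 0.22, 2.12, 0.56,
       0.63]))
cover top4 (array([ 0.5552, -0.1539,  0.1205,  0.1507]), array([0.23, 0.27, 0.19, 0.49, 0.12, 0.13, 0.16, 0.04]))
[[206.7, 247.2], [229.4, 227.2], [292.8, 235.6], [274.4, 258.3]] [[204.10000610351562, 248.5], [232.39999389648438, 225.5], [292.8999938964844, 234.5], [274.3999938964844, 258.29998779296875]]
open side (array([ 0.5831, -0.027 ,  0.085 ,  0.2417]), array([0.9 , 1.66, 1.05, 0.44, 0.03, 1.31, 0.06, 0.25])) (array([ 0.5865, -0.0316,  0.0822,  0.2429]), array([0.49, 1.69, 1.17, 0.25, 0.34, 1.2 , 0.23, 0.34]))
open side (array([ 0.5833, -0.0276,  0.085 ,  0.2164]), array([1.53, 0.31, 0.87, 0.92, 0.38, 0.  , 1.06, 0.14])) (array([ 0.577 , -0.0192,  0.0901,  0.2142]), array([0.77, 0.37, 1.07, 0.56, 1.07, 0.19, 0.77, 0.04]))
[[204.0, 160.8], [242.4, 160.8], [243.2, 207.2], [204.4, 208.0]] [[202.60000610351562, 161.0], [241.89999389648438, 158.6999969482422], [243.39999389648438, 206.1999969482422], [203.0, 208.1999969482422]]
open top (array([ 0.5826, -0.0261,  0.0896,  0.1893]), array([0.38, 0.76, 0.37, 0.57, 0.17, 0.39, 0.57, 0.2 ]))
open top (array([ 0.5838, -0.024 ,  0.0844,  0.2106]), array([0.49, 0.3 , 0.43, 0.54, 0.64, 0.52, 0.57, 0.28]))
```

Run:
```python
from fit import *
b=manip.get_image('side')
k=lambda q:((q[0]+.5)/8-.5+262,(q[1]+.5)/8-.5+165)
uv=np.array([k(q) for q in((22,190),(205,60),(697,122),(555,258),(105,275),(507,345))])
M=[(.058,.048,.027),(.058,-.048,.027),(-.058,-.048,.027),(-.058,.048,.027),(.046,.036,0),(-.046,.036,0)]
for z in(.123,.125,.127): print(fit(b,M[:4],uv[:4],[.546,-.144,.12,.15],z))
st()
```

```text
(array([ 0.5516, -0.1476,  0.1288,  0.1494]), array([0.69, 0.34, 0.05, 0.29, 0.29, 0.24, 0.35, 0.01]))
(array([ 0.5487, -0.1426,  0.1222,  0.1483]), array([1.05, 0.4 , 0.06, 0.14, 0.62, 0.33, 0.5 , 0.05]))
(array([ 0.5459, -0.1375,  0.1205,  0.1472]), array([1.43, 0.46, 0.17, 0.02, 0.95, 0.43, 0.65, 0.09]))
t 12.4 pos [ 0.5459 -0.1463  0.1532] yaw 3.0984 F [ 0.69 -0.21 -3.34] M [ 0.003 -0.025 -0.017] gap 8.7 gf 46.4 q [ 0.7   0.25 -0.61  1.72  0.15  1.22  1.59]
```

>>> drive_tool --series '[{"dp": [0.03, 0.1, 0], "yaw": 0.01}, {"dp": [0.06, 0.2, 0], "yaw": 0.02}, {"dp": [0.1, 0.3, 0], "yaw": 0.03}, {"dp": [0.13, 0.4, 0], "yaw": 0.04}, {"dp": [0.16, 0.5, 0], "yaw": 0.05}, {"dp": [0.2, 0.6, 0], "yaw": 0.05}, {"dp": [0.23, 0.7, 0], "yaw": 0.05}, {"dp": [0.26, 0.8, 0], "yaw": 0.05}, {"dp": [0.3, 0.9, 0], "yaw": 0.05}, {"dp": [0.32, 1, 0], "yaw": 0.05}]'

```text
clock: 13.23
position: [0.5787, -0.0443, 0.1533]
tool_rot: [-0.016, 3.141, 0.0]
ft_force: [-0.4, 0.0, -3.8]
finger_gap: 0.102
gripper_force: 46.4
```

>>> drive_tool --series '[{"dp": [0.01, 0.05, 0], "yaw": 0}, {"dp": [0.02, 0.1, -0.05], "yaw": 0}, {"dp": [0.033, 0.15, -0.1], "yaw": 0}, {"dp": [0.033, 0.183, -0.15], "yaw": 0}, {"dp": [0.033, 0.183, -0.2], "yaw": 0}, {"dp": [0.033, 0.183, -0.25], "yaw": 0}, {"dp": [0.033, 0.183, -0.29], "yaw": 0}, {"dp": [0.033, 0.183, -0.32], "yaw": 0}, {"dp": [0.033, 0.183, -0.34], "yaw": 0}, {"dp": [0.033, 0.183, -0.34], "yaw": 0}]'

```text
clock: 14.07
position: [0.5812, -0.0274, 0.1188]
tool_rot: [0.015, -3.141, 0.0]
ft_force: [-0.1, -0.7, -3.7]
finger_gap: 0.107
gripper_force: 46.4
```

```bash
python3 -c "
from h import *
st();b=manip.get_image('side')
J=b['pixels'][:,:,::-1][180:280,190:330];cv2.imwrite('pics/s7.png',cv2.resize(J,None,fx=5.6,fy=5.6,interpolation=cv2.INTER_CUBIC))"
```

```text
t 14.07 pos [ 0.5812 -0.0274  0.1188] yaw -3.1317 F [-0.08 -0.75 -3.65] M [-0.023  0.011  0.044] gap 9.1 gf 46.4 q [ 0.52  0.33 -0.66  1.72  0.22  1.17  1.38]
```

View pics/s7.png

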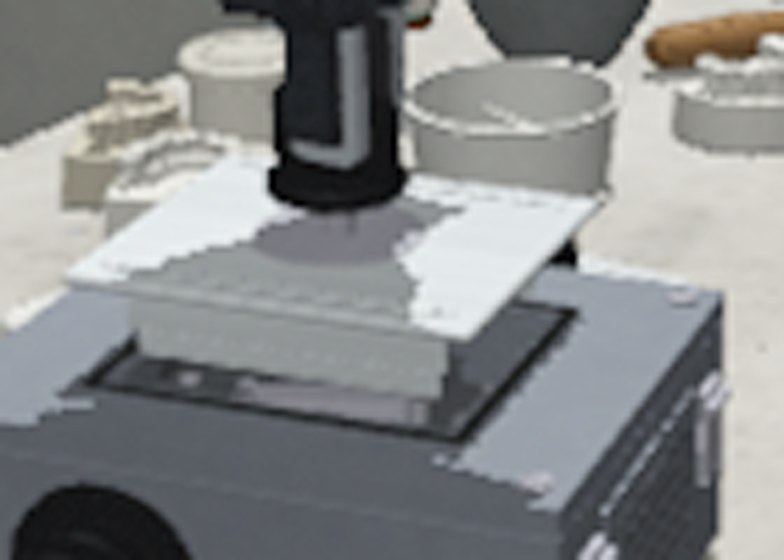

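The flanges hang just above the opening: near flange bottom from (137,355) to (440,393), frame corners at (80,388), (465,440) and (578,308) in the crop. I'll compute the offset from this one view.

Run:
```python
from fit import *
b=manip.get_image('side')
k=lambda q:((q[0]+.5)/5.6-.5+190,(q[1]+.5)/5.6-.5+180)
C=np.array([k(q) for q in((67,278),(240,157),(605,198),(463,338),(137,355),(440,393))])
M=[(.058,.048,.027),(.058,-.048,.027),(-.058,-.048,.027),(-.058,.048,.027),(.046,.036,0),(-.046,.036,0)]
for z in(.0885,.0905,.0925): print('cover',z,fit(b,M,C,[.58,-.02,.09,.2],z))
print(fit(b,M,C,[.58,-.02,.09,.2]))
T=np.array([k(q) for q in((80,388),(465,440),(578,308),(722,292),(560,515))])
N=[(.054,.0435,0),(-.054,.0435,0),(-.054,-.0435,0),(-.09,-.07,0),(-.09,.07,0)]
print('trap',fit(b,N,T,[.58,-.02,.09,.2],.085)); print(fit(b,N[:3],T[:3],[.58,-.02,.09,.2],.085)); print(fit(b,N[3:],T[3:],[.58,-.02,.09,.2],.085))
st()
```

```text
cover 0.0885 (array([ 0.5856, -0.0324,  0.09  ,  0.1716]), array([0.61, 1.25, 0.18, 1.12, 0.13, 0.6 , 0.59, 0.62, 0.63, 0.44, 0.88,
       2.07]))
cover 0.0905 (array([ 0.5829, -0.0289,  0.09  ,  0.1702]), array([0.93, 1.35, 0.21, 1.33, 0.21, 0.48, 0.72, 0.6 , 0.86, 0.44, 0.99,
       2.17]))
cover 0.0925 (array([ 0.5802, -0.0254,  0.1081,  0.1688]), array([1.26, 1.46, 0.23, 1.54, 0.57, 0.35, 0.85, 0.58, 1.09, 0.43, 1.09,
       2.28]))
(array([ 0.5924, -0.0412,  0.0834,  0.175 ]), array([0.18, 1.01, 0.11, 0.6 , 1.  , 0.91, 0.28, 0.67, 0.07, 0.45, 0.6 ,
       1.81]))
trap (array([ 0.5836, -0.0252,  0.0917,  0.2138]), array([0.53, 0.14, 0.45, 0.68, 0.47, 0.45, 0.19, 0.28, 0.17, 0.5 ]))
(array([ 0.584 , -0.0259,  0.1083,  0.2218]), array([0.67, 0.21, 0.11, 0.34, 0.6 , 0.12]))
(array([ 0.5832, -0.0239,  0.09  ,  0.215 ]), array([0.  , 0.04, 0.  , 0.02]))
t 14.17 pos [ 0.5815 -0.0272  0.1194] yaw -3.1316 F [ 0.26 -0.42 -3.56] M [-0.012  0.007  0.026] gap 8.7 gf 46.4 q [ 0.52  0.33 -0.66  1.72  0.22  1.17  1.38]
```

>>> drive_tool --series '[{"dp": [0.01, 0.02, 0], "yaw": 0.02}, {"dp": [0.01, 0.02, -0.01], "yaw": 0.02}, {"dp": [0.01, 0.02, -0.02], "yaw": 0.02}, {"dp": [0.01, 0.02, -0.03], "yaw": 0.02}, {"dp": [0.01, 0.02, -0.04], "yaw": 0.02}, {"dp": [0.01, 0.02, -0.05], "yaw": 0.02}, {"dp": [0.01, 0.02, -0.06], "yaw": 0.02}, {"dp": [0.01, 0.02, -0.07], "yaw": 0.02}, {"dp": [0.01, 0.02, -0.08], "yaw": 0.02}, {"dp": [0.01, 0.02, -0.085], "yaw": 0.02}]'

```text
clock: 15.0
position: [0.5824, -0.0251, 0.1106]
tool_rot: [0.049, -3.141, 0.0]
ft_force: [-0.0, 0.6, -3.6]
finger_gap: 0.108
gripper_force: 46.4
```

```bash
python3 -c "
from h import *
st()"
```

```text
t 15.0 pos [ 0.5824 -0.0251  0.1106] yaw -3.1104 F [-0.    0.58 -3.62] M [0.029 0.031 0.015] gap 9.2 gf 46.4 q [ 0.52  0.34 -0.66  1.72  0.23  1.15  1.39]
```

Still free, and just entering the opening.

>>> drive_tool --series '[{"dp": [0, 0, -0.01], "yaw": 0}, {"dp": [0, 0, -0.02], "yaw": 0}, {"dp": [0, 0, -0.03], "yaw": 0}, {"dp": [0, 0, -0.04], "yaw": 0}, {"dp": [0, 0, -0.05], "yaw": 0}, {"dp": [0, 0, -0.05], "yaw": 0}, {"dp": [0, 0, -0.05], "yaw": 0}, {"dp": [0, 0, -0.05], "yaw": 0}, {"dp": [0, 0, -0.05], "yaw": 0}, {"dp": [0, 0, -0.05], "yaw": 0}]'

```text
clock: 15.83
position: [0.5825, -0.0251, 0.1059]
tool_rot: [-0.049, 3.141, -0.0]
ft_force: [0.1, -1.1, -4.2]
finger_gap: 0.103
gripper_force: 46.4
```

```bash
python3 -c "
from h import *
st()"
```

```text
t 15.83 pos [ 0.5825 -0.0251  0.1059] yaw -3.1104 F [ 0.13 -1.06 -4.23] M [-0.024  0.021 -0.02 ] gap 8.8 gf 46.4 q [ 0.52  0.35 -0.66  1.73  0.23  1.15  1.39]
```

>>> drive_tool --series '[{"dp": [0, 0, -0.015], "yaw": 0}, {"dp": [0, 0, -0.03], "yaw": 0}, {"dp": [0, 0, -0.045], "yaw": 0}, {"dp": [0, 0, -0.06], "yaw": 0}, {"dp": [0, 0, -0.075], "yaw": 0}, {"dp": [0, 0, -0.09], "yaw": 0}, {"dp": [0, 0, -0.105], "yaw": 0}, {"dp": [0, 0, -0.115], "yaw": 0}, {"dp": [0, 0, -0.12], "yaw": 0}, {"dp": [0, 0, -0.12], "yaw": 0}]'

```text
clock: 16.67
position: [0.5824, -0.0251, 0.0936]
tool_rot: [0.049, -3.141, -0.0]
ft_force: [0.2, 0.4, -3.9]
finger_gap: 0.104
gripper_force: 46.4
```

```bash
python3 -c "
from h import *
st()"
```

```text
t 16.67 pos [ 0.5824 -0.0251  0.0936] yaw -3.1104 F [ 0.17  0.43 -3.9 ] M [ 0.012 -0.027  0.022] gap 8.8 gf 46.4 q [ 0.51  0.36 -0.66  1.74  0.24  1.12  1.38]
```

>>> drive_tool --series '[{"dp": [0, 0, 0], "yaw": 0.04}, {"dp": [0, 0, 0], "yaw": 0.08}, {"dp": [0, 0, 0], "yaw": 0.12}, {"dp": [0, 0, 0], "yaw": 0.16}, {"dp": [0, 0, 0], "yaw": 0.19}, {"dp": [0, 0, -0.005], "yaw": 0.19}, {"dp": [0, 0, -0.01], "yaw": 0.19}, {"dp": [0, 0, -0.015], "yaw": 0.19}, {"dp": [0, 0, -0.02], "yaw": 0.19}, {"dp": [0, 0, -0.02], "yaw": 0.19}]'

```text
clock: 17.5
position: [0.5824, -0.0251, 0.0917]
tool_rot: [0.36, -3.121, 0.0]
ft_force: [-0.3, -0.5, -3.8]
finger_gap: 0.096
gripper_force: 46.4
```

```bash
python3 -c "
from h import *
st()"
```

```text
t 17.5 pos [ 0.5824 -0.0251  0.0917] yaw -2.9119 F [-0.31 -0.49 -3.78] M [-0.048  0.119  0.033] gap 8.2 gf 46.4 q [ 0.54  0.37 -0.69  1.74  0.26  1.12  1.57]
```

>>> drive_tool --series '[{"dp": [0, 0, -0.003], "yaw": 0}, {"dp": [0, 0, -0.006], "yaw": 0}, {"dp": [0, 0, -0.009], "yaw": 0}, {"dp": [0, 0, -0.012], "yaw": 0}, {"dp": [0, 0, -0.015], "yaw": 0}, {"dp": [0, 0, -0.018], "yaw": 0}, {"dp": [0, 0, -0.021], "yaw": 0}, {"dp": [0, 0, -0.024], "yaw": 0}, {"dp": [0, 0, -0.024], "yaw": 0}, {"dp": [0, 0, -0.024], "yaw": 0}]'

```text
clock: 18.33
position: [0.5825, -0.0251, 0.0896]
tool_rot: [-0.361, 3.121, -0.0]
ft_force: [-3.4, -0.5, 1.4]
finger_gap: 0.1
gripper_force: 47.2
```

```bash
python3 -c "
from h import *
st()"
```

```text
t 18.33 pos [ 0.5825 -0.0251  0.0896] yaw -2.9115 F [-3.36 -0.53  1.36] M [-0.093  0.816 -0.031] gap 8.5 gf 47.2 q [ 0.54  0.37 -0.69  1.74  0.26  1.12  1.57]
```

>>> drive_tool --series '[{"dp": [-0.004, 0, 0], "yaw": 0}, {"dp": [-0.008, 0, 0], "yaw": 0}, {"dp": [-0.01, 0, 0], "yaw": 0}, {"dp": [-0.01, 0, 0], "yaw": 0}, {"dp": [-0.01, 0, 0], "yaw": 0}, {"dp": [-0.01, 0, -0.005], "yaw": 0}, {"dp": [-0.01, 0, -0.01], "yaw": 0}, {"dp": [-0.01, 0, -0.015], "yaw": 0}, {"dp": [-0.01, 0, -0.015], "yaw": 0}, {"dp": [-0.01, 0, -0.015], "yaw": 0}]'

```text
clock: 19.17
position: [0.582, -0.0251, 0.0882]
tool_rot: [-0.361, 3.12, -0.0]
ft_force: [4.2, -0.6, 3.6]
finger_gap: 0.102
gripper_force: 47.4
```

```bash
python3 -c "
from h import *
st()"
```

```text
t 19.17 pos [ 0.582  -0.0251  0.0882] yaw -2.9115 F [ 4.25 -0.63  3.61] M [-0.153 -1.142  0.006] gap 8.7 gf 47.4 q [ 0.54  0.37 -0.69  1.75  0.26  1.12  1.57]
```

>>> drive_tool --series '[{"dp": [0.005, 0, -0.01], "yaw": 0}, {"dp": [0.005, 0, -0.02], "yaw": 0}, {"dp": [0.005, 0, -0.03], "yaw": 0}, {"dp": [0.005, 0, -0.04], "yaw": 0}, {"dp": [0.005, 0, -0.05], "yaw": 0}, {"dp": [0.005, 0, -0.06], "yaw": 0}, {"dp": [0.005, 0, -0.07], "yaw": 0}, {"dp": [0.005, 0, -0.075], "yaw": 0}, {"dp": [0.005, 0, -0.08], "yaw": 0}, {"dp": [0.005, 0, -0.08], "yaw": 0}]'

```text
clock: 20.0
position: [0.582, -0.0251, 0.0801]
tool_rot: [-0.361, 3.121, -0.0]
ft_force: [3.0, -0.5, 6.7]
finger_gap: 0.1
gripper_force: 47.8
```

```bash
python3 -c "
from h import *
st()"
```

```text
t 20.0 pos [ 0.582  -0.0251  0.0801] yaw -2.9115 F [ 2.99 -0.47  6.74] M [-0.129 -0.648 -0.046] gap 8.5 gf 47.8 q [ 0.53  0.38 -0.69  1.75  0.27  1.1   1.56]
```

>>> drive_tool --series '[{"dp": [0.003, 0, -0.005], "yaw": 0}, {"dp": [0.003, 0, -0.01], "yaw": 0}, {"dp": [0.003, 0, -0.015], "yaw": 0}, {"dp": [0.003, 0, -0.02], "yaw": 0}, {"dp": [0.003, 0, -0.025], "yaw": 0}, {"dp": [0.003, 0, -0.03], "yaw": 0}, {"dp": [0.003, 0, -0.03], "yaw": 0}, {"dp": [0.003, 0, -0.03], "yaw": 0}, {"dp": [0.003, 0, -0.03], "yaw": 0}, {"dp": [0.003, 0, -0.03], "yaw": 0}]'

```text
clock: 20.83
position: [0.5821, -0.0251, 0.0773]
tool_rot: [0.361, -3.12, 0.001]
ft_force: [0.3, 0.3, 9.8]
finger_gap: 0.101
gripper_force: 48.3
```

```bash
python3 -c "
from h import *
st()"
```

```text
t 20.83 pos [ 0.5821 -0.0251  0.0773] yaw -2.9114 F [0.25 0.3  9.8 ] M [-0.149 -0.203 -0.036] gap 8.6 gf 48.3 q [ 0.53  0.38 -0.69  1.76  0.27  1.1   1.56]
```

>>> drive_tool --series '[{"dp": [0, 0, -0.003], "yaw": 0}, {"dp": [0, 0, -0.003], "yaw": 0}, {"dp": [0, 0, -0.003], "yaw": -0.04}, {"dp": [0, 0, -0.003], "yaw": -0.08}, {"dp": [0, 0, -0.003], "yaw": -0.12}, {"dp": [0, 0, -0.003], "yaw": -0.16}, {"dp": [0, 0, -0.003], "yaw": -0.2}, {"dp": [0, 0, -0.003], "yaw": -0.24}, {"dp": [0, 0, -0.003], "yaw": -0.28}, {"dp": [0, 0, -0.003], "yaw": -0.3}]'

```text
clock: 21.67
position: [0.582, -0.0238, 0.0772]
tool_rot: [-0.134, -3.138, -0.001]
ft_force: [-1.0, 2.4, 11.8]
finger_gap: 0.103
gripper_force: 48.5
```

```bash
python3 -c "
from h import *
st()"
```

```text
t 21.67 pos [ 0.582  -0.0238  0.0772] yaw 3.0563 F [-0.96  2.42 11.76] M [0.594 0.184 0.109] gap 8.8 gf 48.5 q [ 0.49  0.37 -0.63  1.76  0.24  1.09  1.26]
```

>>> drive_tool --series '[{"dp": [0, 0, 0], "yaw": -0.04}, {"dp": [0, 0, 0], "yaw": -0.08}, {"dp": [0, 0, 0], "yaw": -0.12}, {"dp": [0, 0, 0], "yaw": -0.16}, {"dp": [0, 0, 0], "yaw": -0.2}, {"dp": [0, 0, 0], "yaw": -0.24}, {"dp": [0, 0, 0], "yaw": -0.28}, {"dp": [0, 0, 0], "yaw": -0.3}, {"dp": [0, 0, 0], "yaw": -0.3}, {"dp": [0, 0, 0], "yaw": -0.3}]'

```text
clock: 22.5
position: [0.5823, -0.0226, 0.0773]
tool_rot: [-0.619, -3.08, -0.003]
ft_force: [0.4, 5.3, 11.3]
finger_gap: 0.105
gripper_force: 48.3
```

```bash
python3 -c "
from h import *
st()"
```

```text
t 22.5 pos [ 0.5823 -0.0226  0.0773] yaw 2.7452 F [ 0.37  5.28 11.35] M [ 1.249 -0.175 -0.024] gap 9.0 gf 48.3 q [ 0.45  0.36 -0.58  1.76  0.22  1.09  0.97]
```

>>> drive_tool --series '[{"dp": [0, 0.012, 0], "yaw": 0}, {"dp": [0, 0.025, 0], "yaw": -0.05}, {"dp": [0.003, 0.028, 0], "yaw": -0.12}, {"dp": [0.006, 0.031, 0], "yaw": -0.19}, {"dp": [0.009, 0.034, 0], "yaw": -0.26}, {"dp": [0.012, 0.037, 0], "yaw": -0.33}, {"dp": [0.015, 0.039, 0], "yaw": -0.4}, {"dp": [0.018, 0.041, 0], "yaw": -0.47}, {"dp": [0.02, 0.043, 0], "yaw": -0.53}, {"dp": [0.021, 0.043, 0], "yaw": -0.56}]'

```text
clock: 23.33
position: [0.5839, -0.0206, 0.0772]
tool_rot: [-1.489, -2.765, 0.001]
ft_force: [-2.2, 1.0, 12.3]
finger_gap: 0.1
gripper_force: 48.6
```

```bash
python3 -c "
from h import *
st()"
```

```text
t 23.33 pos [ 0.5839 -0.0206  0.0772] yaw 2.1536 F [-2.19  0.96 12.32] M [-0.083  0.426  0.023] gap 8.5 gf 48.6 q [ 0.36  0.35 -0.48  1.76  0.18  1.08  0.4 ]
```

>>> drive_tool --series '[{"dp": [0, 0, 0.002], "yaw": -0.01}, {"dp": [0, 0, 0.002], "yaw": -0.02}, {"dp": [0, 0, 0.002], "yaw": -0.03}, {"dp": [0, 0, 0.002], "yaw": -0.04}, {"dp": [0, 0, 0.002], "yaw": -0.05}, {"dp": [0, 0, 0.002], "yaw": -0.06}, {"dp": [0, 0, 0.002], "yaw": -0.07}, {"dp": [0, 0, 0.002], "yaw": -0.08}, {"dp": [0, 0, 0.002], "yaw": -0.09}, {"dp": [0, 0, 0.002], "yaw": -0.09}]'

```text
clock: 24.17
position: [0.5841, -0.0204, 0.0773]
tool_rot: [-1.614, -2.695, 0.0]
ft_force: [-0.2, -0.4, 9.6]
finger_gap: 0.102
gripper_force: 48.2
```

```bash
python3 -c "
from h import *
st()"
```

```text
t 24.17 pos [ 0.5841 -0.0204  0.0773] yaw 2.0624 F [-0.17 -0.42  9.57] M [ 0.098 -0.037  0.062] gap 8.7 gf 48.2 q [ 0.35  0.34 -0.47  1.76  0.17  1.08  0.31]
```

>>> drive_tool --series '[{"dp": [0, 0, 0], "yaw": -0.005}, {"dp": [0, 0, 0], "yaw": -0.01}, {"dp": [0, 0, 0], "yaw": -0.015}, {"dp": [0, 0, 0], "yaw": -0.02}, {"dp": [0, 0, 0], "yaw": -0.025}, {"dp": [0, 0, 0], "yaw": -0.03}, {"dp": [0, 0, 0], "yaw": -0.035}, {"dp": [0, 0, 0], "yaw": -0.04}, {"dp": [0, 0, 0], "yaw": -0.04}, {"dp": [0, 0, 0], "yaw": -0.04}]'

```text
clock: 25.0
position: [0.5843, -0.0203, 0.0773]
tool_rot: [-1.669, -2.661, -0.0]
ft_force: [1.1, 1.0, 10.0]
finger_gap: 0.104
gripper_force: 48.2
```

```bash
python3 -c "
from h import *
st()"
```

```text
t 25.0 pos [ 0.5843 -0.0203  0.0773] yaw 2.0214 F [1.12 1.02 9.99] M [ 0.072 -0.132  0.148] gap 8.9 gf 48.2 q [ 0.34  0.34 -0.46  1.76  0.17  1.08  0.28]
```

>>> drive_tool --series '[{"dp": [0, 0, 0], "yaw": 0.01}, {"dp": [0, 0, 0], "yaw": 0.02}, {"dp": [0, 0, 0.004], "yaw": 0.03}, {"dp": [0, 0, 0.008], "yaw": 0.03}, {"dp": [0, 0, 0.012], "yaw": 0.03}, {"dp": [0, 0, 0.016], "yaw": 0.03}, {"dp": [0, 0, 0.02], "yaw": 0.03}, {"dp": [0, 0, 0.024], "yaw": 0.03}, {"dp": [0, 0, 0.026], "yaw": 0.03}, {"dp": [0, 0, 0.026], "yaw": 0.03}]'

```text
clock: 25.83
position: [0.5841, -0.0204, 0.0795]
tool_rot: [-1.627, -2.687, -0.0]
ft_force: [1.6, -1.0, 6.6]
finger_gap: 0.105
gripper_force: 47.7
```

```bash
python3 -c "
from h import *
st()"
```

```text
t 25.83 pos [ 0.5841 -0.0204  0.0795] yaw 2.0527 F [ 1.61 -1.    6.65] M [ 0.066 -0.417  0.038] gap 8.9 gf 47.7 q [ 0.35  0.34 -0.47  1.76  0.17  1.08  0.31]
```

>>> drive_tool --series '[{"dp": [0, 0, 0.002], "yaw": 0}, {"dp": [0, 0, 0.004], "yaw": 0}, {"dp": [0, 0, 0.006], "yaw": 0}, {"dp": [0, 0, 0.008], "yaw": 0}, {"dp": [0, 0, 0.01], "yaw": 0}, {"dp": [0, 0, 0.012], "yaw": 0}, {"dp": [0, 0, 0.014], "yaw": 0}, {"dp": [0, 0, 0.014], "yaw": 0}, {"dp": [0, 0, 0.014], "yaw": 0}, {"dp": [0, 0, 0.014], "yaw": 0}]'

```text
clock: 26.67
position: [0.5841, -0.0204, 0.0808]
tool_rot: [-1.627, -2.687, -0.0]
ft_force: [2.5, 0.8, 6.0]
finger_gap: 0.102
gripper_force: 47.6
```

```bash
python3 -c "
from h import *
for i in range(4):
  st(); manip.get_image('side')"
```

```text
t 26.67 pos [ 0.5841 -0.0204  0.0808] yaw 2.0527 F [2.48 0.78 6.04] M [ 0.138 -0.553  0.067] gap 8.7 gf 47.6 q [ 0.35  0.34 -0.47  1.76  0.17  1.08  0.31]
t 26.72 pos [ 0.5841 -0.0204  0.0808] yaw 2.0526 F [2.96 0.58 5.55] M [ 0.098 -0.607  0.11 ] gap 8.9 gf 47.6 q [ 0.35  0.34 -0.47  1.76  0.17  1.08  0.31]
t 26.77 pos [ 0.5842 -0.0204  0.0808] yaw 2.0526 F [2.72 0.72 5.56] M [ 0.099 -0.582  0.022] gap 8.4 gf 47.6 q [ 0.35  0.34 -0.47  1.76  0.17  1.08  0.31]
t 26.82 pos [ 0.5841 -0.0204  0.0808] yaw 2.0527 F [ 2.81 -0.39  5.48] M [ 0.078 -0.574  0.066] gap 8.9 gf 47.6 q [ 0.35  0.34 -0.47  1.76  0.17  1.08  0.31]
```

>>> drive_tool --series '[{"dp": [0, 0, 0.002], "yaw": 0}, {"dp": [0, 0, 0.004], "yaw": 0}, {"dp": [0, 0, 0.006], "yaw": 0}, {"dp": [0, 0, 0.008], "yaw": 0}, {"dp": [0, 0, 0.01], "yaw": 0}, {"dp": [0, 0, 0.012], "yaw": 0}, {"dp": [0, 0, 0.014], "yaw": 0}, {"dp": [0, 0, 0.014], "yaw": 0}, {"dp": [0, 0, 0.014], "yaw": 0}, {"dp": [0, 0, 0.014], "yaw": 0}]'

```text
clock: 27.7
position: [0.5841, -0.0205, 0.082]
tool_rot: [-1.627, -2.687, -0.0]
ft_force: [2.1, 2.8, 2.6]
finger_gap: 0.104
gripper_force: 47.1
```

```bash
python3 -c "
from h import *
for i in range(3):
  st(); manip.get_image('side')"
```

```text
t 27.7 pos [ 0.5841 -0.0205  0.082 ] yaw 2.0525 F [2.14 2.84 2.62] M [ 0.645 -0.535  0.067] gap 8.9 gf 47.1 q [ 0.35  0.34 -0.47  1.76  0.17  1.09  0.31]
t 27.75 pos [ 0.5842 -0.0205  0.082 ] yaw 2.0525 F [2.81 3.51 2.59] M [ 0.729 -0.601  0.016] gap 8.7 gf 47.1 q [ 0.35  0.34 -0.47  1.76  0.17  1.09  0.31]
t 27.8 pos [ 0.5842 -0.0205  0.082 ] yaw 2.0525 F [1.94 2.87 1.27] M [ 0.818 -0.514 -0.046] gap 8.8 gf 47.1 q [ 0.35  0.34 -0.47  1.76  0.17  1.09  0.31]
```

The force dropped sharply about 4.3 mm above the end of travel, which matches the detent rest. Releasing now.

>>> drive_tool --series '[{"dp": [0, 0, 0], "yaw": 0}, {"dp": [0, 0, 0], "yaw": 0}, {"dp": [0, 0, 0], "yaw": 0}, {"dp": [0, 0, 0], "yaw": 0}, {"dp": [0, 0, 0], "yaw": 0}, {"dp": [0, 0, 0.02], "yaw": 0}, {"dp": [0, 0, 0.06], "yaw": 0}, {"dp": [0, 0, 0.12], "yaw": 0}, {"dp": [0, 0, 0.2], "yaw": 0}, {"dp": [0, 0, 0.3], "yaw": 0}]' --jaw 26

```text
clock: 28.68
position: [0.5842, -0.0208, 0.113]
tool_rot: [-1.627, -2.687, 0.0]
ft_force: [0.5, -0.1, -0.5]
finger_gap: 0.305
gripper_force: 0.0
```

>>> drive_tool --series '[{"dp": [-0.02, -0.1, 0.1], "yaw": 0}, {"dp": [-0.05, -0.2, 0.2], "yaw": 0}, {"dp": [-0.1, -0.3, 0.3], "yaw": 0}, {"dp": [-0.15, -0.4, 0.4], "yaw": 0}, {"dp": [-0.2, -0.5, 0.5], "yaw": 0}, {"dp": [-0.2, -0.6, 0.6], "yaw": 0}, {"dp": [-0.2, -0.7, 0.7], "yaw": 0}, {"dp": [-0.2, -0.8, 0.8], "yaw": 0}, {"dp": [-0.2, -0.9, 0.9], "yaw": 0}, {"dp": [-0.2, -1, 1], "yaw": 0}]'

```text
clock: 29.52
position: [0.5645, -0.1218, 0.2132]
tool_rot: [-1.628, -2.687, -0.0]
ft_force: [0.9, 0.1, 0.3]
finger_gap: 0.304
gripper_force: 0.0
```

>>> drive_tool --series '[{"dp": [0, -0.1, 0], "yaw": 0}, {"dp": [0, -0.2, 0], "yaw": 0}, {"dp": [0, -0.3, 0], "yaw": 0}, {"dp": [0, -0.4, 0], "yaw": 0}, {"dp": [0, -0.5, 0], "yaw": 0}, {"dp": [0, -0.6, 0], "yaw": 0}, {"dp": [0, -0.7, 0], "yaw": 0}, {"dp": [0, -0.8, 0], "yaw": 0}, {"dp": [0, -0.9, 0], "yaw": 0}, {"dp": [0, -1, 0], "yaw": 0}]'

```text
clock: 30.35
position: [0.5643, -0.2218, 0.2122]
tool_rot: [-1.628, -2.687, 0.0]
ft_force: [-0.8, 1.4, -0.2]
finger_gap: 0.306
gripper_force: 0.0
```

```bash
python3 -c "
from h import *
st();b=manip.get_image('side');a=manip.get_image('top')
J=b['pixels'][:,:,::-1][190:290,180:330];I=a['pixels'][:,:,::-1][140:230,180:300]
cv2.imwrite('pics/s8.png',np.hstack([cv2.resize(J,(450,300),interpolation=cv2.INTER_CUBIC),cv2.resize(I,(350,300),interpolation=cv2.INTER_CUBIC)]))
for n,p in(('t',a),('s',b)): print(n,[(px(r['location']).round(1),r['p']) for r in manip.spot_point('wing_grip',p)])
print(proj(b,[.5836,-.0255,.085+.0255]),proj(a,[.5836,-.0255,.085+.0255]))"
```

```text
t 30.35 pos [ 0.5643 -0.2218  0.2122] yaw 2.0523 F [-0.76  1.37 -0.16] M [-0.017  0.033  0.021] gap 26.1 gf 0.0 q [ 0.6   0.27 -0.36  1.55  0.1   1.34  0.71]
t [(array([222. , 181.8]), 0.66)]
s [(array([283.3, 220. ]), 0.7), (array([250.9, 229.1]), 0.6)]
[249.35088815 226.33598075] [221.12765911 180.57350997]
```

View pics/s8.png

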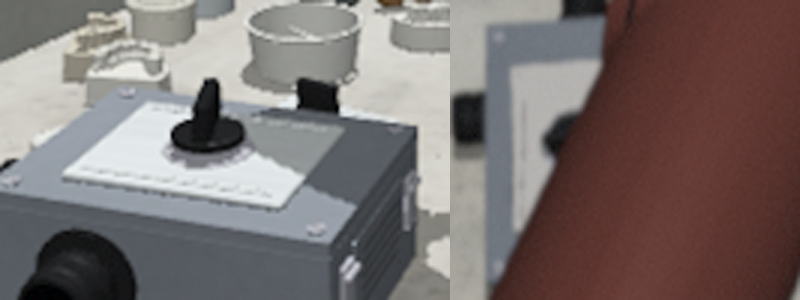

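The cover sits flat all round, and the wing stands crosswise at about (207,110) in the crop. The forces and heights on letting up match the detent rest.

```bash
python3 -c "
from h import *
print(manip.sign_off())"
```

```text
the job is handed in; nothing more can be done
None
```

The job is handed in at about 30 s on the robot's clock: the larger cover sits flat in the trap's opening, its fastener is turned clockwise and let up in what the force and height readings indicate is the locked detent, and the gripper is clear; no score came back.

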